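# Knock the joining pin home on a model railway board

### The job

One of the two brass-headed joining pins that lock the lift-out track board still stands proud: pick up the mallet and knock that pin down with it until it is fully home, without pressing on the pins or their blocks with the gripper. Then stand the mallet back on its head on the cork mat and let go. Leave the wagon, the model house and the jar where they are.

Things in the scene. Friction and masses are not known exactly. Their poses are not given: they have to be found in the camera images.
- mallet: loose mallet, 0.45 kg, standing on a face of its head. Head: orange with black rubber faces, 60 (x) x 46 x 70 mm tall. Handle: pale wood, blue end, 22 mm wide, 28 mm tall, level, running 130 mm from the head along -x, its axis 36 mm above the lower face. Origin: centre of the head's lower (striking) face; z up, x away from the handle.
- mallet_grip (a point): good place to grip the handle: on its axis, 56 mm from the head's centre along -x, 36 mm above the lower face. Same axes as the mallet.
- mat: fixed cork mat, 240 x 200 x 4 mm, on the table; the mallet starts with its head on it. Origin: centre of its underside; x along the 240 mm side.
- board: fixed lift-out track board, pale wood, 260 (x) x 280 (y) x 20 mm, lying on the table, a track along y on its far half (rail tops 28 mm above the table) and the two pin blocks on its near half, 170 mm apart. Origin: centre of its underside.
- block_a: fixed blue-painted wooden block, 64 x 64 x 36 mm, on the board, with a steel collar on top (38 mm across, 4 mm high). It carries pin_a: a brass flat head, 30 mm across, 8 mm thick, on a red 16 mm shaft. Origin: centre of the block's underside, 20 mm above the table, on the pin's axis; z up.
- block_b: fixed blue-painted wooden block, 64 x 64 x 36 mm, on the board, with a steel collar on top (38 mm across, 4 mm high). It carries pin_b: a brass flat head, 30 mm across, 8 mm thick, on a red 16 mm shaft. Origin: centre of the block's underside, 20 mm above the table, on the pin's axis; z up.
- pin_a (a joint): pin position (m), it moves straight down: 0 = fully up, head's underside 35 mm above the steel collar, red shaft showing; 0.035 = fully home, head resting on the collar, no red showing. Head top is 0.103 - value above the table. A light spring carries its weight and friction keeps it where it is left; about 7 N drives it.
- pin_b (a joint): pin position (m), it moves straight down: 0 = fully up, head's underside 35 mm above the steel collar, red shaft showing; 0.035 = fully home, head resting on the collar, no red showing. Head top is 0.103 - value above the table. A light spring carries its weight and friction keeps it where it is left; about 7 N drives it.
- pin_a_top (a point): centre of the top of pin_a's brass head; moves with the pin.
- pin_b_top (a point): centre of the top of pin_b's brass head; moves with the pin.
- wagon: loose red and grey model wagon, 37 x 113 x 45 mm tall, resting on the board's track. Origin: centre of its underside, 28 mm above the table. Bystander.
- house: loose model house with a terracotta roof, about 75 x 90 x 80 mm tall, on the table beyond the work. Origin: centre of its underside. Bystander.
- jar: loose jar, 52 mm across, 75 mm tall, on the table near the robot. Origin: centre of its underside. Bystander.
There are look-alikes about, which are no part of the job. There is more than one size of the mallet; the job needs the smaller.

How it is judged:
On the way, in this order (a step that is already met when the one before it is completed fails the run):
1. the mallet's head is raised over the proud pin (its lower face above 75 mm, within 80 mm of the pin seen from above) (height (world z) of mallet above 0.075 m and horizontal distance between mallet and pin_a_top below 0.08 m).
2. the proud pin is fully home (value of joint pin_a above 0.031 m), for 0.1 s.
At the end, for the whole second after the job is handed in: Both pins are home (joint above 0.031 m: head within 4 mm of its collar); the mallet stands at rest and released on its head (the same face down as at the start, within 0.15 rad of upright), the head's centre over the 240 x 200 mm cork mat (value of joint each of pin_a, pin_b above 0.031 m and x of mallet in the frame of mat between -0.12 and 0.12 m and y of mallet in the frame of mat between -0.1 and 0.1 m and z of mallet in the frame of mat below 0.01 m and angle between mallet's own z axis and vertical below 0.15 rad and linear speed of mallet below 0.02 m/s); the robot touches nothing.
It fails at once if the wagon is moved more than 25 mm (distance of wagon from where it was at the start of the episode above 0.025 m).
It fails at once if the model house is moved more than 25 mm (distance of house from where it was at the start of the episode above 0.025 m).
It fails at once if the jar is moved more than 25 mm (distance of jar from where it was at the start of the episode above 0.025 m).
It fails at once if the gripper or the arm presses on a pin or its block (contact force between any of the fingers, the arm and block_a above 2 N or contact force between any of the fingers, the arm and block_b above 2 N).
It also fails if it takes over 43 s, if anything falls off the work surface, if the arm or the gripper's body presses on something with over 40 N, if the wrist force passes 120 N, or if a joint passes its speed limit or range.

### The arm

A 6-joint arm with a two-finger parallel gripper is mounted at the origin on the work surface. World frame = base frame: x ahead of the robot, y to its left, z up, the work surface at z = 0. Lengths are in m, angles in rad, forces in N, time in s.
With the tool pointing down it reaches from about 0.35 to 0.775 m from the base axis. Payload 5.5 kg.
Tool frame: the origin (TCP) lies midway between the tips of the shut fingers; the grasp point (between the pads) lies 19 mm behind it; z points along the fingers, y is the line along which they close (so a half turn about z gives the same grasp; the last joint's range is limited). The gripper opens to 85 mm and grips with 20 to 120 N. Pads are 22 mm wide; open, the fingers measure 114 mm over their backs; the gripper's body (76 mm by 85 mm) begins 54 mm behind the grasp point. The pads swing forward as they close: fully open they stand 13 mm farther back than shut.
Start: joints at [1.101, 0.313, 0.046, 1.304, 0, 1.431], TCP at [0.186, 0.544, 0.231] pointing down, gripper open.
Joint ranges: [-2.76, 2.76], [-0.86, 1.69], [-1.03, 1.26], [-2.2, 2.34], [-1.47, 1.5], [-3.14, 3.14]. Speed limits (rad/s): [2.57, 2.57, 3.14, 3.14, 3.14, 3.14].

### API

Orientations are given as a unit quaternion [w, x, y, z].
In Python, from workcell import get_state, read_camera, camera_info, hand_in, recognise gives the robot as it stands.
- The arm moves only by the tool arm_command, never from a script. Its argument "moves" is one flat list of numbers, 7 for each row, row after row: the opening, from -1 (shut) to 1 (fully open), then the shift along the tool's x, y, z in mm, then the turn, a rotation vector about the tool's x, y, z in rad. A call has 1 to 8 rows; each row shifts and turns the commanded pose from where the row before left it, along the tool's axes as they then stand; what a row does not reach is not made up. A row lasts 1/8 s, in which the tool goes at most 62.5 mm and 10.7 degrees, less where a joint would pass 70% of its speed; a pose out of reach is approached as far as the arm can. A call with a gripper value outside its range is refused whole. The fingers move at their own pace and stop on an object; "newtons" is the grip in N (left out, the last holds). Time passes only in rows, so rows that do not move let the fingers close. It gives the time, the measured TCP pose, the force, the opening and the grip force at its end, in the units of the state.
- get_state(): the state, without advancing time (a new reading comes with each control period).
- read_camera(name): name is "scene" or "top" or "wrist"; returns (picture, depth): 480x640x3 uint8, blue, green, red; 480x640 float32, m along the optical axis (not along the pixel's ray), 0 where there is no reading.
- camera_info(name): a dict with "fovy" (degrees; the focal length in pixels is half the picture's height over the tangent of half this angle, whatever the lens; pixels are square), "cx", "cy" (the principal point, pixels), "eye" and "orientation" of the camera in the world; the wrist camera has in their place "tool_from_camera" (4x4, takes a point from camera to tool coordinates, whose origin is the TCP and whose axes are the flange's). Camera axes: x right, y down, z forward; pixel columns grow to the right and rows downward; lengths in m; the calibration is good to about 2 mm. A picture is of the moment at which its call begins: read the wrist's pose just before it. camera_info takes no time and is no camera call.
- hand_in(): hands the job in; it is judged then, once.
Trained networks look in the newest picture that a camera, given by its name, has taken for a name from the list of things; names that differ only in an ending like _2 or _b are one class to them, and where a whole thing is asked for, a point or a joint stands for the part that bears it (a point fixed in the world has none). Each returns a list of dicts, best first, with "confidence" (0 to 1); they miss things now and then, are a little off and sometimes report something else, mostly with a low value. They report only what shows in the picture. A call takes as long as a camera call. They do not tell look-alikes from the thing itself.
- recognise(camera, label): "point" ([column, row] in pixels, amid what is visible of it).
The state is a dict: "clock": time; "joint_pos": joint angles; "qvel": joint speeds; "tau": joint torques, N m; "tcp_pos": TCP position; "orientation": TCP orientation; "wrist_force": force on the tool from outside, world axes, zero at the start; "ft_torque": the same for the moment, N m; "finger_gap": finger opening in m; "grip_force": force on a finger pad.
Only numpy, scipy, OpenCV 4.12 (cv2) and the standard library are available. Lean on these libraries where they do the work, as an engineer would, in place of code of your own. Each camera call takes 0.05 s, during which the arm holds its last target. There are 200 camera calls.

## Working session

There is one attempt and no reset: what is moved stays moved. The work goes in short steps, Python scripts to look and compute and a tool call to move; the robot and the scene stay as the last step left them, time stands still between calls to the robot, and variables do not carry over. Pictures are saved under pics/ and viewed, at most 10 in all, crops included, and the job is handed in when it is done.

Besides the shell and the picture viewer there is one more tool, called after "Emit:" as a command line: name --argument value ..., lists and objects as JSON in quotes. arm_command: Moves the arm, as the interface text tells. Its arguments: {"type":"object","properties":{"moves":{"type":"array"},"newtons":{"type":"number"}},"required":["moves"]}

```bash
mkdir -p pics
cat > h.py <<'E'
import numpy as np, cv2
from scipy.spatial.transform import Rotation as R
from workcell import *
def rot(q): return R.from_quat([q[1],q[2],q[3],q[0]]).as_matrix()
def cam(name):
    i=camera_info(name); f=240/np.tan(np.radians(i["fovy"])/2)
    if name=="wrist":
        s=get_state(); T=np.eye(4); T[:3,:3]=rot(s["orientation"]); T[:3,3]=s["tcp_pos"]
        T=T@np.array(i["tool_from_camera"])
    else:
        T=np.eye(4); o=np.array(i["orientation"]); T[:3,:3]=o if o.shape==(3,3) else rot(o); T[:3,3]=i["eye"]
    im,d=read_camera(name); return im,d,T,f,i["cx"],i["cy"]
def cloud(d,T,f,cx,cy):
    v,u=np.mgrid[:480,:640]; P=np.stack([(u-cx)/f*d,(v-cy)/f*d,d],-1)
    W=P@T[:3,:3].T+T[:3,3]; W[d==0]=np.nan; return W
E
python3 - <<'E'
from h import *
print(get_state()); ims=[]
for n in("scene","top"):
    print(n,camera_info(n))
    im,d,*c=cam(n); W=cloud(d,*c); cv2.imwrite(f"pics/{n}0.png",im); np.save(n+"W.npy",W)
    for l in("mallet","mat","board","block_a","pin_a_top","wagon","house","jar"):
        for r in recognise(n,l):
            u,v=map(int,np.round(r["point"])); print(n,l,round(r["confidence"],2),u,v,W[v,u].round(3))
E
```

```text
{'clock': 0.0, 'joint_pos': array([1.10138989e+00, 3.14035299e-01, 4.49528948e-02, 1.30362360e+00,
       9.70752144e-06, 1.43120937e+00]), 'qvel': array([-6.12731795e-04,  6.94075767e-04,  9.80754814e-04, -8.53807328e-04,
        9.38195327e-05,  1.38682041e-03]), 'tau': array([ 1.03735470e-03, -4.80624604e+01,  2.98535693e+01,  1.95852929e-02,
        5.72072736e-05,  1.03350979e-05]), 'tcp_pos': array([0.18598192, 0.54352748, 0.23037838]), 'orientation': array([-2.90903123e-04,  1.64163226e-01,  9.86432726e-01, -9.09457477e-04]), 'wrist_force': array([-0.49457834,  0.34603343,  0.34417197]), 'ft_torque': array([-0.02346964,  0.03407308, -0.04617829]), 'grip_force': 0.0, 'finger_gap': 0.08557791828060471}
scene {'fovy': 46.67670523256253, 'cx': 323.5618447664964, 'cy': 245.31048282182846, 'eye': array([1.29802669, 0.11556928, 1.29413345]), 'orientation': array([-0.18888209,  0.64616982,  0.70929513, -0.20901802])}
scene mallet 0.78 376 284 [0.619 0.181 0.072]
scene mallet 0.76 465 194 [0.323 0.411 0.086]
scene mat 0.94 389 288 [0.59  0.219 0.004]
scene board 0.66 215 273 [ 0.595 -0
[... 482 characters left out ...]
array([0.27377316, 0.02791989, 1.57482377]), 'orientation': array([ 0.07767716, -0.69578928,  0.71132889, -0.06208669])}
top mallet 0.95 187 346 [0.283 0.417 0.063]
top mallet 0.79 273 230 [0.603 0.181 0.06 ]
top mallet 0.67 453 250 [ 0.532 -0.323  0.067]
top mat 0.55 264 244 [0.573 0.213 0.005]
top mat 0.4 334 166 [0.782 0.003 0.078]
top board 0.58 418 240 [ 0.573 -0.236  0.013]
top block_a 0.86 451 252 [ 0.526 -0.317  0.066]
top block_a 0.78 396 268 [ 0.481 -0.159  0.093]
top wagon 0.75 393 225 [ 0.605 -0.158  0.075]
top wagon 0.72 336 167 [ 0.783 -0.003  0.068]
top wagon 0.33 264 243 [0.575 0.212 0.012]
top house 0.69 336 168 [ 0.779 -0.003  0.071]
top jar 0.78 335 308 [0.377 0.01  0.076]
```

View pics/scene0.png

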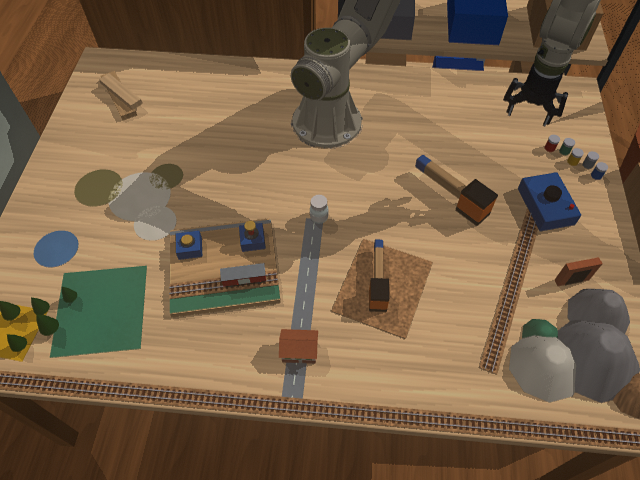

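View pics/top0.png

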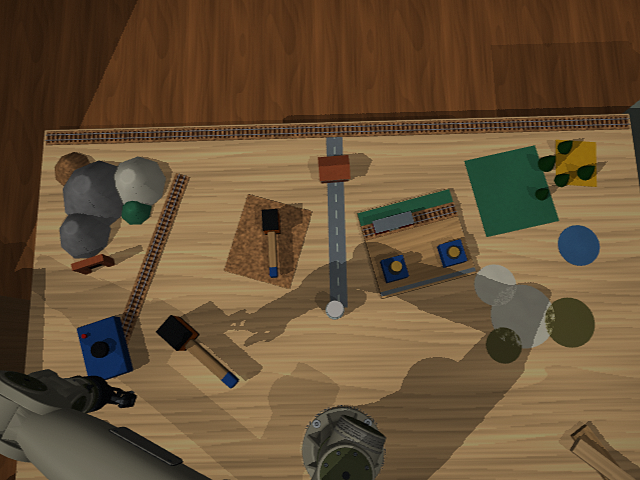

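Candidates for the mallet: the small one standing on the cork mat (top 270,220; scene 378,290), and the large one (top 178,333; scene 476,200), which is the look-alike. Candidates for the proud pin: top (396,268), which stands high, and (453,252), which is home. The blue machine with a black knob (top 100,350) is neither. I choose the small mallet on the mat and the pin at (396,268).

Run:
```python
from h import *
for n in("scene","top"):
    W=np.load(n+"W.npy"); X,Y,Z=W[...,0],W[...,1],W[...,2]
    box=(abs(X-.6)<.16)&(abs(Y-.2)<.12)
    hd=box&(Z>.066)&(Z<.085); ha=box&(Z>.044)&(Z<.060)&(X<.625)
    r=cv2.minAreaRect(W[hd][:,:2].astype(np.float32)); print(n,"head",hd.sum(),r,np.median(Z[hd]))
    r=cv2.minAreaRect(W[ha][:,:2].astype(np.float32)); print("handle",ha.sum(),r,np.median(Z[ha]), R and cv2.fitLine(W[ha][:,:2].astype(np.float32),cv2.DIST_HUBER,0,.01,.01).ravel())
    for c in((.484,-.159),(.535,-.32)):
        b=np.hypot(X-c[0],Y-c[1])<.04
        for lo,hi in((.085,.12),(.062,.085),(.05,.0595)):
            m=b&(Z>lo)&(Z<hi); 
            if m.sum()>5: print("pin",c,lo,m.sum(),cv2.minAreaRect(W[m][:,:2].astype(np.float32)),np.median(Z[m]))
    for nm,c in(("jar",(.38,.01)),("house",(.78,0)),("wagon",(.61,-.155))):
        m=(np.hypot(X-c[0],Y-c[1])<.07)&(Z>.045)&(Z<.12); print(nm,np.nanmin(W[m],0).round(3),np.nanmax(W[m],0).round(3))
im=cv2.imread("pics/scene0.png")[190:340,150:450]; cv2.imwrite("pics/crop.png",cv2.resize(im,None,fx=2.6,fy=2.6,interpolation=2))
```

```text
scene head 415 ((0.6322562098503113, 0.1887575387954712), (0.062398411333560944, 0.045230932533741), 1.9060630798339844) 0.074456602835004
handle 309 ((0.533026397228241, 0.184265598654747), (0.12104260176420212, 0.020775699988007545), 2.6615164279937744) 0.054425280567730994 [0.998873   0.04746333 0.5318728  0.18462719]
pin (0.484, -0.159) 0.085 96 ((0.4881790578365326, -0.1590205430984497), (0.031959615647792816, 0.027624303475022316), 36.326107025146484) 0.09586506704242637
pin (0.484, -0.159) 0.062 59 ((0.4934207499027252, -0.16121238470077515), (0.048110779374837875, 0.058749135583639145), 0.7974075078964233) 0.06422558148918012
pin (0.484, -0.159) 0.05 281 ((0.48767268657684326, -0.1584615558385849), (0.06655409932136536, 0.06333613395690918), 13.778240203857422) 0.056090136531174783
pin (0.535, -0.32) 0.062 109 ((0.5269989371299744, -0.32647302746772766), (0.048560209572315216, 0.060713138431310654), 24.729080200195312) 0.0675992864029289
pin (0.535, -0.32) 0.05 287 ((0.529438853263855, -0.3215763568878174), (0.06571292877197266, 0.0639997273683548), 12.545927047729492) 0.0560
[... 715 characters left out ...]
, (0.057555876672267914, 0.05281061306595802), 7.242620944976807) 0.06339855980469467
pin (0.484, -0.159) 0.05 284 ((0.4871635138988495, -0.16016808152198792), (0.06480246037244797, 0.06497728824615479), 13.068004608154297) 0.05583644969948254
pin (0.535, -0.32) 0.062 132 ((0.5291096568107605, -0.3215238153934479), (0.04877220466732979, 0.06608972698450089), 77.7941665649414) 0.06655255449595698
pin (0.535, -0.32) 0.05 275 ((0.5276522040367126, -0.32422149181365967), (0.06316152960062027, 0.06491948664188385), 13.343994140625) 0.05630092977125689
jar [ 0.351 -0.012  0.045] [0.402 0.035 0.084]
house [ 0.747 -0.044  0.046] [0.824 0.049 0.083]
wagon [ 0.586 -0.218  0.045] [ 0.646 -0.103  0.086]
```

View pics/crop.png

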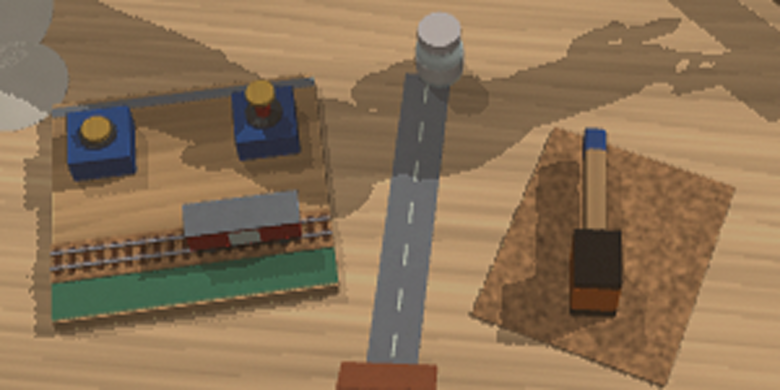

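The crop shows the small mallet on the mat at (595,260) and the left-road pin at (262,95) proud with red showing. The other pin, at (97,128), is home. The small mallet's head centre is about (0.632, 0.188) with yaw about 0.03. pin_a is at about (0.487, -0.159), head top at 0.096.

```bash
cat >> h.py <<'E'
def delta(p,yaw):
    "shift (mm, present tool axes) and turn to TCP p, tool x along yaw+pi, pointing down"
    s=get_state(); M=rot(s["orientation"]); c,n=np.cos(yaw),np.sin(yaw)
    G=np.array([[-c,-n,0],[-n,c,0],[0,0,-1]])
    G=np.stack([[-c,-n,0],[-n,c,0],[0,0,-1]],1)
    assert np.linalg.det(G)>0
    print("t",round(s["clock"],2),"tcp",np.round(s["tcp_pos"],4),"F",np.round(s["wrist_force"],1),"grip",round(s["grip_force"],1),"gap",round(s["finger_gap"],4))
    print("shift_after_turn",np.round(1000*G.T@(np.array(p)-s["tcp_pos"]),1),"shift_now",np.round(1000*M.T@(np.array(p)-s["tcp_pos"]),1),"turn",np.round(R.from_matrix(M.T@G).as_rotvec(),3))
E
python3 -c "
from h import *
delta([.576,.1863,.12],.032)"
```

```text
t 0.9 tcp [0.1862 0.5441 0.2313] F [-0.2 -0.1  0. ] grip 0.0 gap 0.0853
shift_after_turn [-378.1 -370.   111.3] shift_now [-484.6 -212.3  111.3] turn [ 0.     0.    -0.362]
```

Emit:
arm_command --moves '[1,0,0,0,0,0,-0.181,1,0,0,0,0,0,-0.181,1,-42,-41,0,0,0,0,1,-42,-41,0,0,0,0,1,-42,-41,0,0,0,0,1,-42,-41,0,0,0,0,1,-42,-41,0,0,0,0,1,-42,-41,0,0,0,0]'

```text
clock: 1.9
tcp_pos: [0.4474, 0.3049, 0.2316]
orientation: [0.0, -0.016, 1.0, 0.0]
wrist_force: [-0.2, 1.7, 0.4]
finger_gap: 0.0853
grip_force: 0.0
```

Emit:
arm_command --moves '[1,-42,-41,20,0,0,0,1,-42,-41,20,0,0,0,1,-42,-41,20,0,0,0,1,0,0,20,0,0,0,1,0,0,0,0,0,0]'

```text
clock: 2.52
tcp_pos: [0.5749, 0.1864, 0.1493]
orientation: [-0.002, -0.015, 1.0, -0.0]
wrist_force: [-0.0, 0.4, 0.8]
finger_gap: 0.0856
grip_force: 0.0
```

Run:
```python
from h import *
im,d,*c=cam("wrist"); W=cloud(d,*c); cv2.imwrite("pics/w1.png",im)
X,Y,Z=W[...,0],W[...,1],W[...,2]
ha=(abs(Y-.188)<.04)&(Z>.044)&(Z<.060)&(X<.595)&(X>.5)
L=cv2.fitLine(W[ha][:,:2].astype(np.float32),cv2.DIST_HUBER,0,.01,.01).ravel(); print(ha.sum(),L, "y at .576", L[3]+(.576-L[2])*L[1]/L[0],cv2.minAreaRect(W[ha][:,:2].astype(np.float32)))
hd=(abs(Y-.188)<.05)&(Z>.066)&(Z<.085)&(abs(X-.63)<.06); print(hd.sum(),cv2.minAreaRect(W[hd][:,:2].astype(np.float32)) if hd.sum()>5 else 0)
delta([.576,.1863,.021],.032)
```

```text
6108 [0.9988824  0.0472646  0.5449801  0.18536282] y at .576 0.1868306 ((0.5474830865859985, 0.1853908896446228), (0.09592392295598984, 0.02179238758981228), 2.6901142597198486)
7482 ((0.6334207057952881, 0.18954779207706451), (0.06101088598370552, 0.04603555053472519), 2.802272319793701)
t 2.58 tcp [0.5752 0.1872 0.1507] F [-0.4 -0.2  0.6] grip 0.0 gap 0.0853
shift_after_turn [ -0.7  -0.9 129.7] shift_now [ -1.   -0.9 129.7] turn [-0.    -0.002 -0.   ]
```

View pics/w1.png

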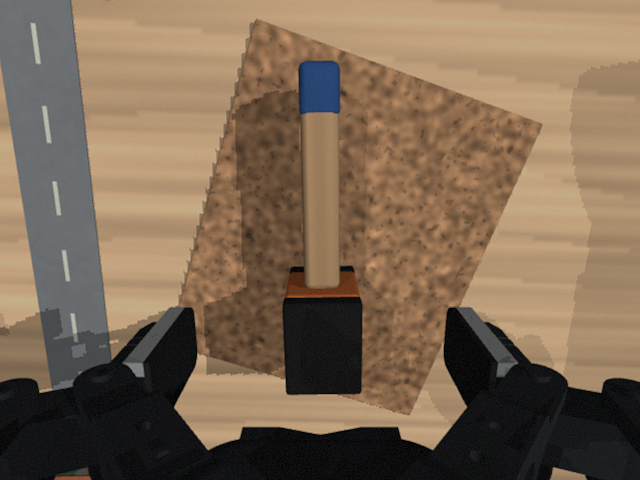

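The wrist view shows the handle centred between the fingers (320,200) and the head at (322,345), so the alignment is good. Descend and grip.

Emit:
arm_command --moves '[1,-2,0,40,0,0,-0.015,1,0,0,40,0,0,0,1,0,0,30,0,0,0,1,0,0,20,0,0,0,1,0,0,0,0,0,0,-1,0,0,0,0,0,0,-1,0,0,0,0,0,0,-1,0,0,0,0,0,0]' --newtons 100

```text
clock: 3.58
tcp_pos: [0.5787, 0.1877, 0.0225]
orientation: [0.001, -0.024, 1.0, 0.0]
wrist_force: [0.5, 0.6, -0.2]
finger_gap: 0.0321
grip_force: 0.0
```

Emit:
arm_command --moves '[-1,0,0,0,0,0,0,-1,0,0,0,0,0,0,-1,0,0,0,0,0,0,-1,0,0,0,0,0,0]'

```text
clock: 4.08
tcp_pos: [0.5784, 0.1874, 0.0223]
orientation: [0.001, -0.023, 1.0, 0.0]
wrist_force: [-1.3, 0.0, 5.8]
finger_gap: 0.0209
grip_force: 97.6
```

Emit:
arm_command --moves '[-1,0,0,-30,0,0,0,-1,0,0,-45,0,0,0,-1,0,0,-45,0,0,0,-1,20,-44,0,0,0,0,-1,20,-44,0,0,0,0,-1,20,-44,0,0,0,0,-1,20,-44,0,0,0,0,-1,20,-44,0,0,0,0]'

```text
clock: 5.08
tcp_pos: [0.4868, -0.0381, 0.1405]
orientation: [-0.001, -0.024, 1.0, 0.0]
wrist_force: [1.6, 0.7, -4.0]
finger_gap: 0.0213
grip_force: 98.7
```

Emit:
arm_command --moves '[-1,21,-42,0,0,0,0,-1,21,-40,0,0,0,0,-1,20,-40,0,0,0,0,-1,0,0,0,0,0,0,-1,0,0,0,0,0,0]'

```text
clock: 5.7
tcp_pos: [0.4317, -0.1615, 0.1407]
orientation: [-0.001, -0.023, 1.0, 0.001]
wrist_force: [-0.0, 0.8, -3.4]
finger_gap: 0.0205
grip_force: 99.0
```

Run:
```python
from h import *
s=get_state()
for n in("wrist","top","scene"):
    im,d,*c=cam(n); W=cloud(d,*c); cv2.imwrite(f"pics/{n}2.png",im)
    X,Y,Z=W[...,0],W[...,1],W[...,2]
    hd=(np.hypot(X-.487,Y+.159)<.07)&(Z>.172)&(Z<.22)&(X>.452)
    if hd.sum()>20:
        P=W[hd]; A=np.c_[P[:,:2]-P[:,:2].mean(0),np.ones(len(P))]; k=np.linalg.lstsq(A,P[:,2],rcond=None)[0]
        print(n,hd.sum(),cv2.minAreaRect(P[:,:2].astype(np.float32)),k)
    else: print(n,hd.sum())
delta([.432,-.1616,.132],.047)
```

```text
wrist 513 ((0.45507314801216125, -0.16039273142814636), (0.00620568823069334, 0.026236815378069878), 0.6886762380599976) [0.0824595  0.00743739 0.17277665]
top 158 ((0.4923240542411804, -0.14283402264118195), (0.0268202256411314, 0.0599055290222168), 68.83511352539062) [-0.01354999 -0.25024748  0.1917185 ]
scene 470 ((0.4857668876647949, -0.15805275738239288), (0.0658571869134903, 0.04617255926132202), 2.4207870960235596) [-0.11339965 -0.08095681  0.19033707]
t 5.85 tcp [ 0.4323 -0.1608  0.141 ] F [-0.  -0.  -3.7] grip 99.0 gap 0.0203
shift_after_turn [ 0.4 -0.8  9. ] shift_now [ 0.4 -0.8  9. ] turn [ 0.001 -0.001  0.002]
```

View pics/scene2.png

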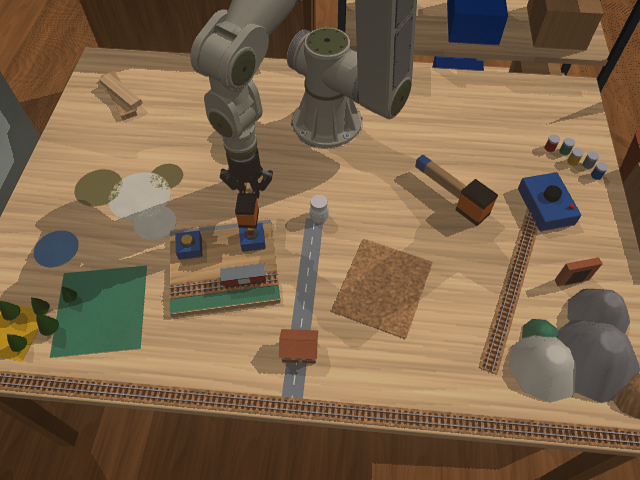

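The mallet hangs level over the proud pin, with its head at about (247,207) in the picture. Next I drive it down.

Emit:
arm_command --moves '[-1,0,0,15,0,0,0,-1,0,0,9,0,0,0,-1,0,0,9,0,0,0,-1,0,0,9,0,0,0,-1,0,0,6,0,0,0,-1,0,0,4,0,0,0,-1,0,0,0,0,0,0]' --newtons 120

```text
clock: 6.72
tcp_pos: [0.4325, -0.1621, 0.0889]
orientation: [0.0, -0.023, 1.0, -0.0]
wrist_force: [0.2, -0.1, -4.1]
finger_gap: 0.0204
grip_force: 118.7
```

Emit:
arm_command --moves '[-1,0,0,2,0,0,0,-1,0,0,2,0,0,0]'

```text
clock: 6.98
tcp_pos: [0.4324, -0.1623, 0.0857]
orientation: [0.0, -0.023, 1.0, -0.001]
wrist_force: [-6.5, 0.6, 13.2]
finger_gap: 0.02
grip_force: 120.7
```

Emit:
arm_command --moves '[-1,0,0,1,0,0,0,-1,0,0,1,0,0,0]'

```text
clock: 7.22
tcp_pos: [0.4323, -0.1624, 0.0852]
orientation: [0.0, -0.023, 1.0, -0.001]
wrist_force: [-10.5, 1.8, 22.9]
finger_gap: 0.0202
grip_force: 122.3
```

The force climbs at the predicted height, so the pin is at its stop. Lift, retreat to above the mat, and check the pin.

Emit:
arm_command --moves '[-1,0,0,-20,0,0,0,-1,0,0,-35,0,0,0,-1,-20,42,0,0,0,0,-1,-20,43,0,0,0,0,-1,-20,43,0,0,0,0,-1,-20,43,0,0,0,0,-1,-20,43,0,0,0,0,-1,-20,43,0,0,0,0]'

```text
clock: 8.22
tcp_pos: [0.5406, 0.1019, 0.1375]
orientation: [-0.0, -0.023, 1.0, -0.0]
wrist_force: [0.9, -0.7, -3.6]
finger_gap: 0.0201
grip_force: 118.7
```

Emit:
arm_command --moves '[-1,-20,43,0,0,0,0,-1,-21,43,0,0,0,0,-1,0,0,0,0,0,0,-1,0,0,0,0,0,0]'

```text
clock: 8.72
tcp_pos: [0.5763, 0.1883, 0.1372]
orientation: [-0.001, -0.024, 1.0, -0.0]
wrist_force: [-0.1, -0.1, -4.0]
finger_gap: 0.0205
grip_force: 118.9
```

Run:
```python
from h import *
for n in("scene","top"):
    im,d,*c=cam(n); W=cloud(d,*c); cv2.imwrite(f"pics/{n}3.png",im)
    X,Y,Z=W[...,0],W[...,1],W[...,2]
    for c in((.487,-.159),(.529,-.322)): 
        m=np.hypot(X-c[0],Y-c[1])<.010; print(n,c,m.sum(),np.median(Z[m]),np.nanmax(Z[np.hypot(X-c[0],Y-c[1])<.03]))
    hd=(np.hypot(X-.633,Y-.189)<.07)&(Z>.16)&(Z<.22)&(X>.6)
    P=W[hd]; A=np.c_[P[:,:2]-P[:,:2].mean(0),np.ones(len(P))]; print(hd.sum(),cv2.minAreaRect(P[:,:2].astype(np.float32)))
a=cv2.imread("pics/scene3.png"); cv2.imwrite("pics/c3.png",np.hstack([cv2.resize(a[190:320,160:290],(390,390)),cv2.resize(a[190:320,310:440],(390,390))]))
delta([.5785,.1875,.0223],.047)
```

```text
scene (0.487, -0.159) 35 0.06983487542908029 0.07704910075230664
scene (0.529, -0.322) 40 0.06734121380741809 0.07390552023714347
564 ((0.6311081051826477, 0.19075405597686768), (0.06256519258022308, 0.046264879405498505), 2.529362440109253)
top (0.487, -0.159) 41 0.06886242703500378 0.07756773762181735
top (0.529, -0.322) 41 0.06968135816297716 0.07665168859190508
28 ((0.6432088017463684, 0.1694311499595642), (0.03061833791434765, 0.006283105816692114), 3.501995801925659)
t 8.82 tcp [0.5764 0.1874 0.1377] F [-0.8 -0.2 -4.3] grip 118.9 gap 0.0201
shift_after_turn [ -2.1  -0.  115.4] shift_now [ -2.3  -0.  115.4] turn [-0.    -0.001 -0.001]
```

View pics/c3.png

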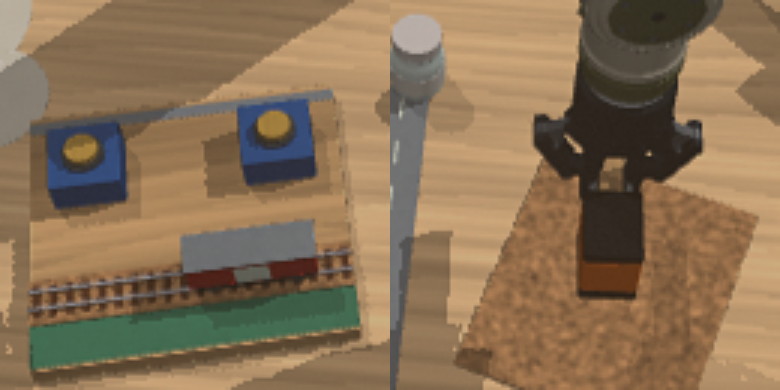

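Both pins sit flush with no red showing: (275,127) and (83,150) in the left half. The mallet hangs level over the mat. Set it down.

Emit:
arm_command --moves '[-1,-2,0,45,0,0,0,-1,0,0,40,0,0,0,-1,0,0,20,0,0,0,-1,0,0,6,0,0,0,-1,0,0,3,0,0,0,-1,0,0,1,0,0,0,-1,0,0,0,0,0,0]' --newtons 60

```text
clock: 9.7
tcp_pos: [0.5796, 0.1886, 0.0243]
orientation: [0.001, -0.024, 1.0, 0.0]
wrist_force: [0.8, -0.7, -3.2]
finger_gap: 0.0204
grip_force: 119.0
```

Emit:
arm_command --moves '[-1,0,0,1,0,0,0,-1,0,0,1,0,0,0,-1,0,0,0,0,0,0]'

```text
clock: 10.07
tcp_pos: [0.5793, 0.1887, 0.0224]
orientation: [0.001, -0.024, 1.0, 0.0]
wrist_force: [-2.9, -1.2, 4.2]
finger_gap: 0.02
grip_force: 120.2
```

Contact with the mat. Open slowly, then rise.

Emit:
arm_command --moves '[-0.4,0,0,0,0,0,0,-0.2,0,0,0,0,0,0,0.2,0,0,0,0,0,0,0.6,0,0,0,0,0,0,0.8,0,0,0,0,0,0,0.8,0,0,0,0,0,0]'

```text
clock: 10.82
tcp_pos: [0.5789, 0.1885, 0.0213]
orientation: [0.0, -0.024, 1.0, 0.0]
wrist_force: [0.0, -0.1, -0.1]
finger_gap: 0.0771
grip_force: 0.0
```

Emit:
arm_command --moves '[0.8,0,0,-15,0,0,0,0.8,0,0,-30,0,0,0,0.8,0,0,-50,0,0,0,0.8,0,0,-50,0,0,0,0.8,0,0,-20,0,0,0,0.8,0,0,0,0,0,0]'

```text
clock: 11.58
tcp_pos: [0.5804, 0.1889, 0.1895]
orientation: [0.003, -0.024, 1.0, 0.0]
wrist_force: [0.3, 0.5, 0.2]
finger_gap: 0.0768
grip_force: 0.0
```

Run:
```python
from h import *
W0=np.load("sceneW.npy")
im,d,*c=cam("scene"); W=cloud(d,*c); cv2.imwrite("pics/s4.png",im)
im,d,*c=cam("wrist"); W=cloud(d,*c)
X,Y,Z=W[...,0],W[...,1],W[...,2]
hd=(np.hypot(X-.633,Y-.189)<.06)&(Z>.064)&(Z<.09); P=W[hd]; A=np.c_[P[:,:2]-P[:,:2].mean(0),np.ones(len(P))]
print(hd.sum(),cv2.minAreaRect(P[:,:2].astype(np.float32)),np.linalg.lstsq(A,P[:,2],rcond=None)[0])
delta([.5785,.1875,.0223],.047)
```

```text
5761 ((0.6339789032936096, 0.190800741314888), (0.060173407196998596, 0.04603489115834236), 2.4110183715820312) [0.02207164 0.00150036 0.07406491]
t 11.68 tcp [0.5786 0.1885 0.1861] F [ 0.3 -0.1 -0.7] grip 0.0 gap 0.077
shift_after_turn [ 1.000e-01 -1.000e+00  1.638e+02] shift_now [ 1.000e-01 -1.000e+00  1.638e+02] turn [ 0. -0.  0.]
```

View pics/s4.png

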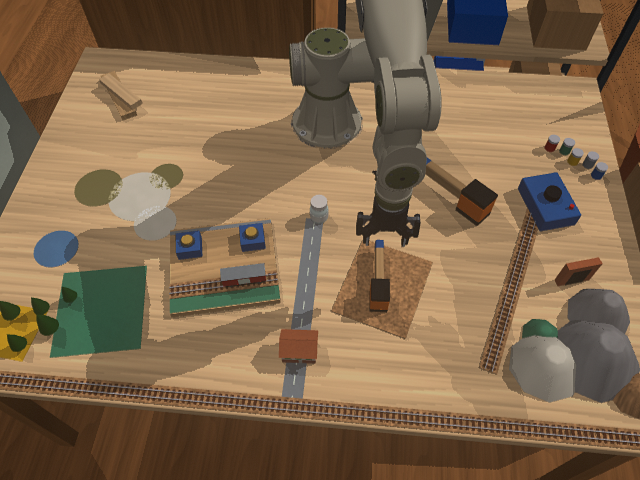

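The mallet stands on the mat at (380,292), released, both pins are home, and the bystanders look unmoved. Hand in.

```bash
python3 -c "
from workcell import *
print(hand_in())"
```

```text
the job is handed in; nothing more can be done
None
```

The proud pin is knocked fully home, the small mallet stands released on its head on the cork mat, nothing else looked disturbed, and the job is handed in at about 12 s; no verdict came back.

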